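# Tighten and lock the castle nut of a swing-arm mount

### The job

The castle nut on the swing-arm mount is loose: tighten it clockwise until its tick meets the tick on the arm's eye, then turn it a little further, only until the first of its slots lines up with the slot across the stud. Then take the locking key from its holder and lay it fully home through nut and stud, upright and centred, so that the nut is locked, and let go. Leave the other things on the counter where they are.

Things in the scene. Friction and masses are not known exactly. Their poses are not given: they have to be found in the camera images.
- mount: Fixed swing-arm mount: white foot 110 x 110 x 12 mm, column, round aluminium eye (74 mm across, top 58 mm above the counter), flat arm (top 56 mm up) running out 165 mm to a steel dish (76 mm across, rim 68 mm up). Origin: centre of the foot's underside, on the vertical axis of stud and nut; x along the arm, z up.
- nut (a joint): Turn of the steel castle nut, rad, growing clockwise from above (tightening). Below 0 loose; at 0 snug: the dark tick on its flange points along the arm, at the dark tick on the eye. Starts 0.45 to 1.1 rad loose; range -1.4 to 1.5; does not rise or sink; stiff (0.2 to 0.35 N m, growing as it tightens); stays where left.
- nut_top (a point): Centre of the nut's top, 100 mm above the counter. Upward: flange 62 mm across, 5 mm thick; hexagon 50 mm across flats, 25 mm high; six lugs 12 mm high on its corners (57 mm across), between them six open-topped slots 9 mm wide, 12 mm deep, every 60 degrees, each through the middle of a flat. x points level through the tick slot (the one above the flange's tick), z up.
- stud_top (a point): Centre of the stud's end face: steel, 25 mm across, inside the nut, flush with the lug tops, 100 mm above the counter. One slot 9 mm wide, 12 mm deep crosses it along this point's x (level; z up). The stud does not turn. The nut's tick slot is the first to line up with it (x along x, same way) after snug, 0.3 to 0.75 rad past it.
- key: Loose steel key, 0.12 kg: blade 60 mm long, 5 mm thick, 10 mm deep (lowest 3 mm only 3 mm thick); on its middle an upright grip block 30 mm long, 16 mm thick, 10 to 42 mm above the blade's lower edge, whose shoulders rest beside the slot. Origin: middle of the lower edge; x along the blade, z up. Ends alike. Stands in the holder, origin 14 mm up; fully home in the nut, 90 mm up.
- holder: Fixed grey block 90 x 50 x 24 mm with a closed-ended groove 74 mm long, 9 mm wide and 12 mm deep in its top, along its x axis, where the key stands. Origin: centre of the underside.
- spare_nut: Bystander: loose plain steel nut lying flat, about 30 mm across, 14 mm high. Origin: centre of the underside.
- ampoules: Bystander: strip of four ampoules on a card, 75 x 50 x 15 mm. Origin: centre of the underside.
- carton: Bystander: white carton 90 x 130 x 170 mm. Origin: centre of the underside.
- bottle: Bystander: white bottle, 42 mm across, 100 mm tall. Origin: centre of the underside.
- tape: Bystander: grey roll of tape lying flat, 72 mm across, 25 mm high. Origin: centre of the underside.
- wrench: Bystander: steel wrench 160 mm long lying on the counter. Origin: on its underside, in the middle.
- cup: Bystander: clear cup, 72 mm across, 80 mm tall. Origin: centre of the underside.

How it is judged:
By the outcome, as a careful person would: the job done as asked, in the order asked, and still so for the second after the job is handed in, with the robot touching nothing.
It also fails if it takes over 59 s, if anything falls off the work surface, if the arm or the gripper's body presses on something with over 40 N, if the wrist force passes 120 N, or if a joint passes its speed limit or range.

### The arm

A 6-joint arm with a two-finger parallel gripper is mounted at the origin on the work surface. World frame = base frame: x ahead of the robot, y to its left, z up, the work surface at z = 0. Lengths are in m, angles in degrees, forces in N, time in s.
With the tool pointing down it reaches from about 0.425 to 1.125 m from the base axis. Payload 14.9 kg.
Tool frame: the origin (TCP) lies between the finger pads; the fingertips stand 14 mm ahead of it and the grasp point (between the pads) lies 5 mm behind it; y points along the fingers, z is the direction in which the jaws open and shut, and the axes are right-handed (so a half turn about y gives the same grasp; the last joint's range is limited). The gripper opens to 91 mm and grips with 3 to 60 N. Pads are 32 mm wide; open, the fingers measure 118 mm over their backs; the gripper's body (76 mm by 178 mm) begins 60 mm behind the grasp point.
Start: joints at [62.091, 21.709, 99.362, -0, 58.929, -1.908], TCP at [0.307, 0.629, 0.228] pointing down, gripper open.
Joint ranges: [-158.91, 158.91], [-42.39, 125.64], [0.06, 152.35], [-60.88, 240.88], [17.5, 164.5], [-176.32, 176.32]. Speed limits (degrees/s): [108.29, 108.29, 136.94, 180, 180, 180].

### API

Orientations are given as [roll, pitch, yaw] about the fixed x, y, z axes, in that order (R = Rz(yaw) Ry(pitch) Rx(roll)).
In Python, from bench import manip, get_image, spotter gives the robot as it stands.
- The arm moves only by the tool apply_moves, never from a script. Its argument "series" is a list of rows, each a list of 3 entries, a list of its own where there are three numbers: the turn, a rotation vector about the tool's x, y, z in degrees, then the shift along the tool's x, y, z in m, then the gripper's target within -1 to 1 (fully open at 1, half-way at 0, shut at -1). A call has exactly 8 rows; each row is the pose to reach, as a shift and turn from the pose commanded when the call began, along the tool's axes at that moment; what a row does not reach only later rows make up. A row lasts 1/12 s, in which the tool goes at most 41.7 mm and 7.16 degrees, less where a joint would pass 70% of its speed; a pose out of reach is approached as far as the arm can. A call with a gripper value outside its range is refused whole. The fingers move at their own pace and stop on an object; "squeeze" is the grip in N (left out, the last holds). Time passes only in rows, so rows that repeat a pose let the fingers close, or fill a call up. It gives the time, the measured TCP pose, the force and the opening at its end, in the units of the state.
- manip.sense(): the state, without advancing time (a new reading comes with each control period).
- get_image(name): name is "scene" or "top" or "wrist"; returns a dict with "frame" (384x512x3 uint8, red, green, blue), "fx", "fy", "cx", "cy" (pixels), "xyz" and "attitude" of the camera in the world. Camera axes: x right, y down, z forward; pixel columns grow to the right and rows downward; lengths in m; the calibration is good to about 2 mm. A picture is of the moment at which its call begins. There is no depth.
- manip.job_done(): hands the job in, once; it reports no verdict.
Trained networks look in the newest picture that a camera, given by its name, has taken for a name from the list of things; names that differ only in an ending like _2 or _b are one class to them, and where a whole thing is asked for, a point or a joint stands for the part that bears it (a point fixed in the world has none). Each returns a list of dicts, best first, with "conf" (0 to 1); they miss things now and then, are a little off and sometimes report something else, mostly with a low value. They report only what shows in the picture. A call takes as long as a camera call.
- spotter.look_for(thing, camera): "location" ([x, y, z] in m, in the coordinates of the camera as it stood for that picture, good to about 4 mm: the middle of the surface that is visible of it).
- spotter.place_of(thing, camera): "location" ([x, y, z] in m, in the coordinates of the camera as it stood for that picture, good to about 4 mm: a listed point, or the origin of a listed thing).
The state is a dict: "time_s": time; "joints": joint angles; "dq": joint speeds; "joint_efforts": joint torques, N m; "tool_pos": TCP position; "tool_rot": TCP orientation; "contact_force": force on the tool from outside, world axes, zero at the start; "ft_torque": the same for the moment, N m; "opening": opening from 0.0 (shut) to 1.0 (fully open).
Only numpy, scipy, OpenCV 4.12 (cv2) and the standard library are available. Lean on these libraries where they do the work, as an engineer would, in place of code of your own. Each camera call takes 0.05 s, during which the arm holds its last target. There are 200 camera calls.

## Working session

There is one attempt and no reset: what is moved stays moved. The work goes in short steps, Python scripts to look and compute and a tool call to move; the robot and the scene stay as the last step left them, time stands still between calls to the robot, and variables do not carry over. Pictures are saved under pics/ and viewed, on a budget of 10 in all, crops included, one or two more only if the job needs it, and the job is handed in when it is done.

Besides the shell and the picture viewer there is one more tool, called by a JSON object that holds its "fn" and its "kwargs", one argument or row to a line. apply_moves: Moves the arm, as the interface text tells. Its arguments: {"type":"object","properties":{"series":{"type":"array"},"squeeze":{"type":"number"}},"required":["series"]}

```bash
mkdir -p pics; ls; cat > h.py <<'E'
import numpy as np, cv2
from scipy.spatial.transform import Rotation as R
from bench import manip, get_image, spotter
def rot(a):
    a=np.array(a,float)
    if a.shape==(3,3): return a
    return R.from_euler('xyz',a,degrees=True).as_matrix()
def cam(n,save=None,crop=None,scale=1):
    d=get_image(n)
    if save:
        f=d['frame']
        if crop: f=f[crop[1]:crop[3],crop[0]:crop[2]]
        f=cv2.resize(f,None,fx=scale,fy=scale,interpolation=cv2.INTER_CUBIC)
        cv2.imwrite('pics/'+save,f[:,:,::-1])
    return d
def world(d,p): return np.array(d['xyz'])+rot(d['attitude'])@np.array(p)
def pix(d,w):
    c=rot(d['attitude']).T@(np.array(w)-d['xyz']); return [d['fx']*c[0]/c[2]+d['cx'],d['fy']*c[1]/c[2]+d['cy']]
def atz(d,u,v,z):
    r=rot(d['attitude'])@np.array([(u-d['cx'])/d['fx'],(v-d['cy'])/d['fy'],1]); o=np.array(d['xyz'])
    return o+r*(z-o[2])/r[2]
def st():
    s=manip.sense(); print({k:np.round(s[k],3).tolist() for k in ('time_s','joints','tool_pos','tool_rot','contact_force','ft_torque','opening')}); return s
E
python3 - <<'E'
from h import *
s=st()
for n in ('top','scene'):
    d=cam(n,n+'1.png'); print(n,d['xyz'],d['attitude'],d['fx'],d['cx'],d['cy'])
    for t in ('mount','nut_top','stud_top','key','holder','carton','bottle','cup','tape','wrench','ampoules','spare_nut'):
        for o in spotter.place_of(t,n)[:1]: print(t,round(o['conf'],2),np.round(world(d,o['location']),3), {k:v for k,v in o.items() if k not in('conf','location')})
E
```

```text
pics
{'time_s': 0.0, 'joints': [62.092, 21.738, 99.395, 0.001, 58.927, -1.908], 'tool_pos': [0.307, 0.629, 0.227], 'tool_rot': [-90.06, 0.003, -26.001], 'contact_force': [-0.561, 0.565, 0.683], 'ft_torque': [0.024, 0.023, 0.043], 'opening': 1.001}
top [0.50021181 0.00763311 1.09038544] [-175.70781551   -0.44553347  -89.01518039] 355.70274039677946 254.99122356446614 193.84218476985419
mount 0.82 [ 0.537 -0.158  0.001] {}
nut_top 0.76 [ 0.532 -0.156  0.1  ] {}
stud_top 0.43 [ 0.536 -0.159  0.101] {}
key 0.44 [0.559 0.144 0.018] {}
holder 0.72 [ 0.561  0.147 -0.001] {}
carton 0.89 [ 0.653  0.439 -0.002] {}
bottle 0.54 [0.525 0.394 0.002] {}
cup 0.62 [ 0.635 -0.464  0.   ] {}
tape 0.56 [ 0.638 -0.343  0.002] {}
wrench 0.59 [ 0.464 -0.357  0.002] {}
ampoules 0.59 [ 0.61   0.017 -0.001] {}
spare_nut 0.48 [ 0.466  0.002 -0.002] {}
scene [1.0918045  0.33819062 1.0058833 ] [-145.45856207   -0.86641431  124.05519748] 367.07801515602523 257.18293966868487 190.56819052892843
mount 0.87 [ 0.537 -0.156 -0.002] {}
nut_top 0.5 [ 0.532 -0.156  0.099] {}
stud_top 0.36 [ 0.537 -0.15   0.1  ] {}
key 0.68 [0.563 0.149 0.016] {}
holder 0.67 [ 0.563  0.152 -0.004] {}
carton 0.86 [0.655 0.441 0.001] {}
bottle 0.52 [0.521 0.394 0.   ] {}
cup 0.96 [ 0.636 -0.459  0.   ] {}
tape 0.91 [ 0.643 -0.341 -0.   ] {}
wrench 0.63 [ 0.466 -0.352  0.001] {}
ampoules 0.92 [ 0.606  0.022 -0.005] {}
spare_nut 0.62 [0.465 0.007 0.001] {}
```

View pics/top1.png

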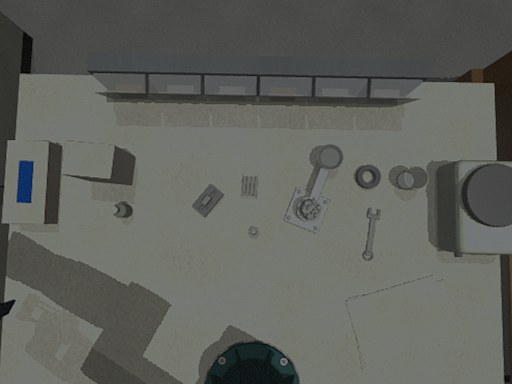

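```bash
python3 - <<'E'
from h import *
d=get_image('wrist'); s=manip.sense()
T=rot(s['tool_rot']); print('tool axes',T.round(2).tolist())
print('cam in tool',(T.T@(np.array(d['xyz'])-s['tool_pos'])).round(4),(T.T@rot(d['attitude'])).round(3).tolist(),d['fx'],d['cx'],d['cy'])
E
```

```text
tool axes [[0.9, 0.0, 0.44], [-0.44, 0.0, 0.9], [0.0, -1.0, 0.0]]
cam in tool [-0.0796 -0.1567  0.0009] [[-0.001, 0.959, 0.283], [0.001, -0.283, 0.959], [1.0, 0.001, -0.0]] 302.50656616889086 258.1248703762827 189.22179574195854
```

The top view shows the mount at about (308,208) with its arm running to the dish at (328,156), so the arm's yaw is about -22°. The holder with the key is at (208,201), and the way there is clear at the current height. Next I go above the nut.

{"fn": "apply_moves", "kwargs": {
  "series": [
    [[0, 0, 0], [0.036, 0, -0.0], [1]],
    [[0, 0, 0], [0.07, 0, -0.02], [1]],
    [[0, 0, 0], [0.1, 0, -0.05], [1]],
    [[0, 0, 0], [0.13, 0, -0.08], [1]],
    [[0, 0, 0], [0.16, 0, -0.11], [1]],
    [[0, 0, 0], [0.18, 0, -0.14], [1]],
    [[0, 0, 0], [0.21, 0, -0.17], [1]],
    [[0, 0, 0], [0.24, 0, -0.2], [1]]
  ]
}}

```text
invalid input
```

{"fn": "apply_moves", "kwargs": {
  "series": [
    [[0, 0, 0], [0.02, 0, -0.03], 1],
    [[0, 0, 0], [0.04, 0, -0.06], 1],
    [[0, 0, 0], [0.06, 0, -0.09], 1],
    [[0, 0, 0], [0.08, 0, -0.12], 1],
    [[0, 0, 0], [0.11, 0, -0.15], 1],
    [[0, 0, 0], [0.14, 0, -0.18], 1],
    [[0, 0, 0], [0.17, 0, -0.21], 1],
    [[0, 0, 0], [0.2, 0, -0.23], 1]
  ]
}}

```text
time_s: 2.02
tool_pos: [0.3853, 0.3324, 0.228]
tool_rot: [-90.0, 0.0, -26.0]
contact_force: [1.5, 0.8, -0.4]
opening: 0.999
```

{"fn": "apply_moves", "kwargs": {
  "series": [
    [[0, 0, 0], [0.02, 0, -0.03], 1],
    [[0, 0, 0], [0.05, 0, -0.06], 1],
    [[0, 0, 0], [0.08, 0, -0.09], 1],
    [[0, 0, 0], [0.11, 0, -0.12], 1],
    [[0, 0, 0], [0.14, 0, -0.15], 1],
    [[0, 0, 0], [0.17, 0, -0.18], 1],
    [[0, 0, 0], [0.2, 0, -0.2], 1],
    [[0, 0, 0], [0.22, 0, -0.23], 1]
  ]
}}

```text
time_s: 2.68
tool_pos: [0.4846, 0.0295, 0.2286]
tool_rot: [-89.9, -0.1, -26.0]
contact_force: [0.8, 0.1, -0.4]
opening: 0.998
```

```bash
cat >> h.py <<'E'
def go(x,y,z,yaw):
    s=manip.sense(); T=rot(s['tool_rot']); D=R.from_euler('xyz',[-90,0,yaw],degrees=True).as_matrix()
    print('shift',(T.T@(np.array([x,y,z])-s['tool_pos'])).round(4).tolist(),'turn',R.from_matrix(T.T@D).as_rotvec(degrees=True).round(2).tolist())
E
python3 - <<'E'
from h import *
st(); go(.535,-.157,.23,-26)
E
```

```text
{'time_s': 2.683, 'joints': [0.726, 1.827, 123.78, 0.002, 54.278, -63.241], 'tool_pos': [0.485, 0.029, 0.229], 'tool_rot': [-89.947, -0.101, -26.033], 'contact_force': [0.841, 0.112, -0.412], 'ft_torque': [0.037, -0.017, 0.012], 'opening': 0.998}
shift [0.1271, -0.0013, -0.1454] turn [-0.05, -0.03, 0.1]
```

{"fn": "apply_moves", "kwargs": {
  "series": [
    [[0, 0, 0], [0.02, 0, -0.03], 1],
    [[0, 0, 0], [0.045, 0, -0.055], 1],
    [[0, 0, 0], [0.07, 0, -0.08], 1],
    [[0, 0, 0], [0.095, 0, -0.11], 1],
    [[0, 0, 0], [0.12, 0, -0.138], 1],
    [[0, 0, 0], [0.126, 0, -0.144], 1],
    [[0, 0, 0], [0.126, 0, -0.144], 1],
    [[0, 0, 0], [0.126, 0, -0.144], 1]
  ]
}}

```text
time_s: 3.35
tool_pos: [0.5326, -0.153, 0.2277]
tool_rot: [-90.0, 0.0, -26.1]
contact_force: [-0.7, -0.4, 0.4]
opening: 1.0
```

```bash
python3 - <<'E'
from h import *
s=st()
d=cam('wrist','w1.png',scale=1.5)
np.savez('w1.npz',f=d['frame'],xyz=d['xyz'],att=d['attitude'],k=[d['fx'],d['fy'],d['cx'],d['cy']])
for t in ('nut_top','stud_top','mount'):
    for o in spotter.place_of(t,'wrist')[:1]: w=world(d,o['location']);print(t,round(o['conf'],2),w.round(4),np.round(pix(d,w),1))
E
```

```text
{'time_s': 3.35, 'joints': [-18.441, 8.636, 116.35, 0.009, 55.046, -82.382], 'tool_pos': [0.533, -0.153, 0.228], 'tool_rot': [-89.997, 0.032, -26.064], 'contact_force': [-0.689, -0.381, 0.375], 'ft_torque': [0.062, -0.018, -0.035], 'opening': 1.0}
nut_top 0.85 [ 0.5336 -0.1577  0.1004] [253.4 188.2]
stud_top 0.91 [ 0.5394 -0.1566  0.1008] [257. 193.]
mount 0.74 [ 0.5356 -0.1536  0.002 ] [258.1 167. ]
```

View pics/w1.png

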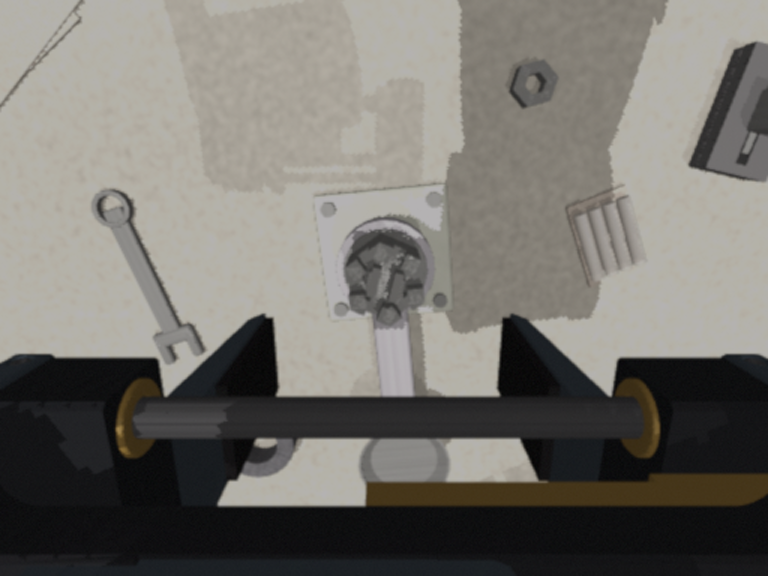

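The nut is at about (257,190) in camera pixels, with the arm running down the picture to the dish. I need a crop to read the tick and the slots.

```bash
python3 - <<'E'
from h import *
z=np.load('w1.npz'); d=dict(xyz=z['xyz'],attitude=z['att'],fx=z['k'][0],fy=z['k'][1],cx=z['k'][2],cy=z['k'][3])
C=np.array([.536,-.1565]); 
def rect(h,S=400,half=.045):
    # rectify plane z=h, image up = world +x, left=+y
    src=[];dst=[]
    for a,b in((1,1),(1,-1),(-1,-1),(-1,1)):
        src.append(pix(d,[C[0]+a*half,C[1]+b*half,h])); dst.append([S/2-b*S/2,S/2-a*S/2])
    M=cv2.getPerspectiveTransform(np.float32(src),np.float32(dst)); return cv2.warpPerspective(z['f'],M,(S,S),flags=cv2.INTER_CUBIC)
im=np.hstack([rect(.1),rect(.06)]); im=np.clip(im.astype(float)*1.5,0,255).astype(np.uint8)
cv2.imwrite('pics/r1.png',im[:,:,::-1])
E
```

```text
(no output)
```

View pics/r1.png

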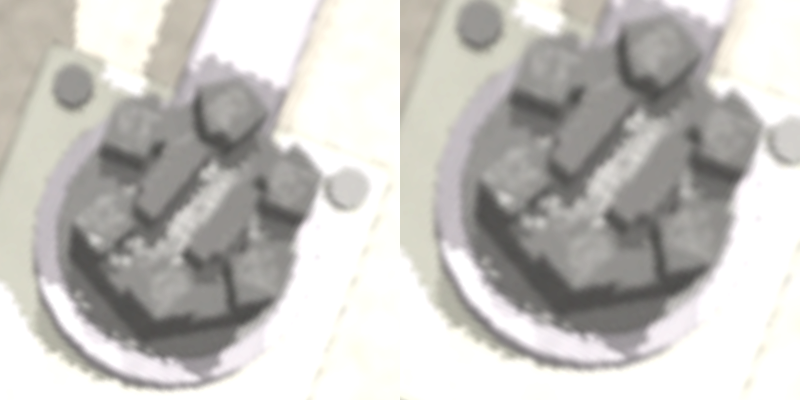

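```bash
python3 - <<'E'
from h import *
go(.536,-.156,.20,-19.7)
go(.536,-.156,.084,-19.7)
E
```

```text
shift [0.0049, 0.028, -0.0022] turn [-0.0, -6.22, -0.01]
shift [0.0049, 0.144, -0.0022] turn [-0.0, -6.22, -0.01]
```

{"fn": "apply_moves", "kwargs": {
  "series": [
    [[0, -6.2, 0], [0.005, 0.01, -0.002], 1],
    [[0, -6.2, 0], [0.005, 0.035, -0.002], 1],
    [[0, -6.2, 0], [0.005, 0.065, -0.002], 1],
    [[0, -6.2, 0], [0.005, 0.095, -0.002], 1],
    [[0, -6.2, 0], [0.005, 0.12, -0.002], 1],
    [[0, -6.2, 0], [0.005, 0.135, -0.002], 1],
    [[0, -6.2, 0], [0.005, 0.143, -0.002], 1],
    [[0, -6.2, 0], [0.005, 0.143, -0.002], 1]
  ]
}}

```text
time_s: 4.22
tool_pos: [0.5356, -0.1561, 0.0836]
tool_rot: [-90.0, 0.1, -19.7]
contact_force: [0.5, -0.1, -0.8]
opening: 0.998
```

{"fn": "apply_moves", "kwargs": {
  "series": [
    [[0, 0, 0], [0, 0, 0], -0.2],
    [[0, 0, 0], [0, 0, 0], -0.2],
    [[0, 0, 0], [0, 0, 0], -0.2],
    [[0, 0, 0], [0, 0, 0], -0.2],
    [[0, 0, 0], [0, 0, 0], -0.2],
    [[0, 0, 0], [0, 0, 0], -0.2],
    [[0, 0, 0], [0, 0, 0], -0.2],
    [[0, 0, 0], [0, 0, 0], -0.2]
  ],
  "squeeze": 15
}}

```text
time_s: 4.88
tool_pos: [0.5367, -0.157, 0.0852]
tool_rot: [-90.0, -0.0, -19.8]
contact_force: [-1.3, 3.3, 5.5]
opening: 0.551
```

```bash
python3 - <<'E'
from h import *
s=st(); print(91*s['opening'], rot(s['tool_rot']).T@s['contact_force'])
E
```

```text
{'time_s': 4.883, 'joints': [-18.699, 21.652, 118.477, 0.023, 39.854, -88.901], 'tool_pos': [0.537, -0.157, 0.085], 'tool_rot': [-89.985, -0.017, -19.816], 'contact_force': [-1.277, 3.26, 5.513], 'ft_torque': [0.529, 0.098, -0.096], 'opening': 0.551}
50.17059303978609 [-2.30484664 -5.51310009  2.63544824]
```

{"fn": "apply_moves", "kwargs": {
  "series": [
    [[0, 0, 0], [0, 0, 0], -0.2],
    [[0, 0, 0], [0, 0, 0], -0.2],
    [[0, 4, 0], [0, 0, 0], -0.2],
    [[0, 8, 0], [0, 0, 0], -0.2],
    [[0, 12, 0], [0, 0, 0], -0.2],
    [[0, 16, 0], [0, 0, 0], -0.2],
    [[0, 20, 0], [0, 0, 0], -0.2],
    [[0, 24, 0], [0, 0, 0], -0.2]
  ],
  "squeeze": 50
}}

```text
time_s: 5.55
tool_pos: [0.5364, -0.1573, 0.0852]
tool_rot: [-90.0, -0.0, -44.0]
contact_force: [-2.6, -2.1, 7.0]
opening: 0.542
```

{"fn": "apply_moves", "kwargs": {
  "series": [
    [[0, 4, 0], [0, 0, 0], -0.2],
    [[0, 8, 0], [0, 0, 0], -0.2],
    [[0, 12, 0], [0, 0, 0], -0.2],
    [[0, 16, 0], [0, 0, 0], -0.2],
    [[0, 20, 0], [0, 0, 0], -0.2],
    [[0, 22, 0], [0, 0, 0], -0.2],
    [[0, 22, 0], [0, 0, 0], -0.2],
    [[0, 22, 0], [0, 0, 0], -0.2]
  ]
}}

```text
time_s: 6.22
tool_pos: [0.5361, -0.1575, 0.0852]
tool_rot: [-90.1, -0.0, -65.8]
contact_force: [-5.5, -3.8, 8.3]
opening: 0.544
```

```bash
cat >> h.py <<'E'
def rect(d,C,h,S=400,half=.045):
    src=[];dst=[]
    for a,b in((1,1),(1,-1),(-1,-1),(-1,1)):
        src.append(pix(d,[C[0]+a*half,C[1]+b*half,h])); dst.append([S/2-b*S/2,S/2-a*S/2])
    M=cv2.getPerspectiveTransform(np.float32(src),np.float32(dst))
    return np.clip(cv2.warpPerspective(d['frame'],M,(S,S),flags=cv2.INTER_CUBIC).astype(float)*1.5,0,255).astype(np.uint8)
E
python3 - <<'E'
from h import *
s=st(); print(91*s['opening'])
d=get_image('wrist'); im=rect(d,[.536,-.156],.1,S=560,half=.036)
cv2.imwrite('pics/r2.png',im[:,:,::-1])
E
```

```text
{'time_s': 6.217, 'joints': [-18.74, 21.644, 118.493, -0.063, 39.895, -42.885], 'tool_pos': [0.536, -0.157, 0.085], 'tool_rot': [-90.05, -0.008, -65.807], 'contact_force': [-5.464, -3.782, 8.278], 'ft_torque': [-0.81, 1.043, -0.107], 'opening': 0.544}
49.49974121904512
```

View pics/r2.png

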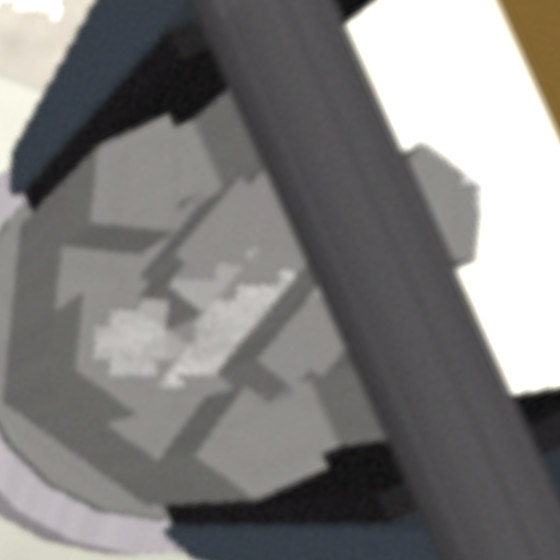

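The gripper's rod hides half the nut here, so I let go, rise and look from above.

{"fn": "apply_moves", "kwargs": {
  "series": [
    [[0, 0, 0], [0, 0, 0], 1],
    [[0, 0, 0], [0, 0, 0], 1],
    [[0, 0, 0], [0, 0, 0], 1],
    [[0, 0, 0], [0, -0.02, 0], 1],
    [[0, 0, 0], [0, -0.055, 0], 1],
    [[0, 0, 0], [0, -0.09, 0], 1],
    [[0, 0, 0], [0, -0.11, 0], 1],
    [[0, 0, 0], [0, -0.115, 0], 1]
  ]
}}

```text
time_s: 6.93
tool_pos: [0.5381, -0.1575, 0.2037]
tool_rot: [-89.8, -0.2, -65.8]
contact_force: [0.3, -1.0, 1.3]
opening: 1.0
```

```bash
python3 - <<'E'
from h import *
st()
d=get_image('wrist'); im=rect(d,[.536,-.156],.1,S=560,half=.036)
cv2.imwrite('pics/r3.png',im[:,:,::-1])
np.savez('w3.npz',frame=d['frame'],xyz=d['xyz'],attitude=d['attitude'],fx=d['fx'],fy=d['fy'],cx=d['cx'],cy=d['cy'])
for t in ('nut_top','stud_top','mount'):
    for o in spotter.place_of(t,'wrist')[:1]: w=world(d,o['location']);print(t,round(o['conf'],2),w.round(4))
E
```

```text
{'time_s': 6.933, 'joints': [-18.7, 10.982, 116.505, -0.0, 52.218, -42.907], 'tool_pos': [0.538, -0.158, 0.204], 'tool_rot': [-89.784, -0.201, -65.793], 'contact_force': [0.281, -0.989, 1.302], 'ft_torque': [-0.05, -0.009, 0.036], 'opening': 1.0}
stud_top 0.57 [ 0.5353 -0.1559  0.1   ]
mount 0.65 [ 0.5356 -0.1545  0.0031]
```

View pics/r3.png

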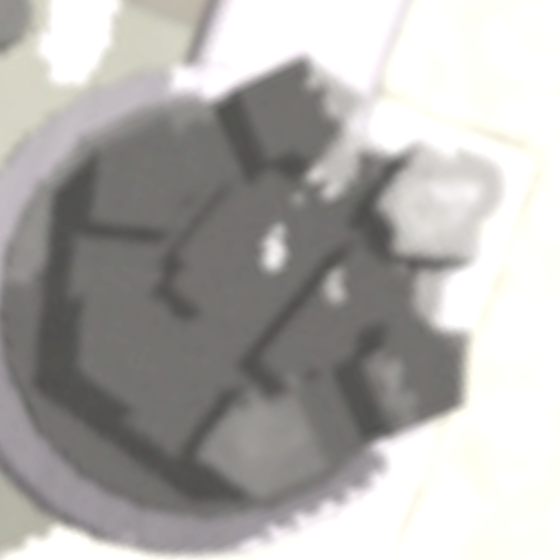

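The nut slot lies along the line (190,400)-(360,165), about -36°. The stud slot's edges read about -40° to -44°, so I measure that angle more sharply from the edges.

```bash
cat > ang.py <<'E'
from h import *
def angs(d,C,S=560,half=.036):
    g=cv2.GaussianBlur(cv2.cvtColor(rect(d,C,.1,S,half),cv2.COLOR_RGB2GRAY),(0,0),3).astype(np.float32)
    mm=2*half*1000/S; ii=np.arange(-10,10.01,.25); out=[]
    for th in np.arange(-65,-20,.5):
        t=np.radians(th); u=np.array([np.cos(t),np.sin(t)]); n=np.array([-u[1],u[0]])
        prof=[]
        for o in np.arange(-9,9.01,.25):
            P=np.outer(ii,u)+o*n   # world mm (x,y)
            prof.append(cv2.remap(g,(S/2-P[:,1]/mm).astype(np.float32)[None],(S/2-P[:,0]/mm).astype(np.float32)[None],cv2.INTER_LINEAR).mean())
        dp=np.gradient(prof); out.append((np.sum(dp**2),th,np.arange(-9,9.01,.25)[np.argsort(-abs(dp))[:4]]))
    out.sort(key=lambda a:-a[0]); return out[:4]
E
python3 - <<'E'
from ang import *
z=np.load('w1.npz'); d1=dict(frame=z['f'],xyz=z['xyz'],attitude=z['att'],fx=z['k'][0],fy=z['k'][1],cx=z['k'][2],cy=z['k'][3])
d3=dict(np.load('w3.npz'))
for d in(d1,d3):
    for C in([.536,-.156],[.537,-.156],[.536,-.157]): print([ (round(float(a)),b,c.tolist()) for a,b,c in angs(d,C)[:3]])
E
```

```text
[(847, np.float64(-37.0), [2.0, 1.75, 2.25, 2.5]), (847, np.float64(-37.5), [2.0, 1.75, 2.25, 1.5]), (846, np.float64(-36.5), [2.0, 2.25, 1.75, 2.5])]
[(784, np.float64(-37.5), [1.5, 1.25, 1.75, 1.0]), (784, np.float64(-37.0), [1.5, 1.25, 1.75, 1.0]), (783, np.float64(-38.0), [1.25, 1.5, 1.0, 1.75])]
[(805, np.float64(-37.0), [2.75, 3.0, 2.5, 3.25]), (804, np.float64(-36.5), [3.0, 2.75, 3.25, 2.5]), (804, np.float64(-37.5), [2.75, 3.0, 2.5, 3.25])]
[(311, np.float64(-39.5), [-4.5, -4.25, -4.75, -4.0]), (311, np.float64(-39.0), [-4.5, -4.25, -4.75, -4.0]), (309, np.float64(-38.5), [-4.5, -4.25, -4.75, -4.0])]
[(301, np.float64(-39.0), [-5.0, -5.25, -4.75, -5.5]), (301, np.float64(-39.5), [-5.0, -5.25, -4.75, -5.5]), (300, np.float64(-38.5), [-5.0, -5.25, -4.75, -5.5])]
[(302, np.float64(-39.0), [-3.75, -3.5, -4.0, -3.25]), (302, np.float64(-39.5), [-3.75, -3.5, -4.0, -3.25]), (302, np.float64(-38.5), [-3.75, -3.5, -4.0, -3.25])]
```

{"fn": "apply_moves", "kwargs": {
  "series": [
    [[0, 0, 0], [0.02, 0, 0], 1],
    [[0, 0, 0], [0.04, 0.015, 0], 1],
    [[0, 0, 0], [0.05, 0.035, 0], 1],
    [[0, 0, 0], [0.05, 0.055, 0], 1],
    [[0, 0, 0], [0.05, 0.065, 0], 1],
    [[0, 0, 0], [0.05, 0.065, 0], 1],
    [[0, 0, 0], [0.05, 0.065, 0], 1],
    [[0, 0, 0], [0.05, 0.065, 0], 1]
  ]
}}

```text
time_s: 7.8
tool_pos: [0.5572, -0.2025, 0.1354]
tool_rot: [-90.0, -0.0, -65.8]
contact_force: [-0.3, 0.7, 0.0]
opening: 1.004
```

```bash
python3 - <<'E'
from ang import *
st()
d=get_image('wrist'); im=rect(d,[.536,-.156],.1,S=600,half=.036)
g=cv2.cvtColor(im,cv2.COLOR_RGB2GRAY); g=cv2.createCLAHE(4,(4,4)).apply(g)
cv2.imwrite('pics/r4.png',g)
np.savez('w4.npz',**{k:d[k] for k in('frame','xyz','attitude','fx','fy','cx','cy')})
for t in ('nut_top','stud_top'):
    for o in spotter.place_of(t,'wrist')[:1]: w=world(d,o['location']);print(t,round(o['conf'],2),w.round(4))
print([ (round(float(a)),b,c.tolist()) for a,b,c in angs(d,[.536,-.156])])
E
```

```text
{'time_s': 7.8, 'joints': [-22.225, 19.53, 114.152, -0.0, 46.302, -46.445], 'tool_pos': [0.557, -0.202, 0.135], 'tool_rot': [-89.989, -0.012, -65.78], 'contact_force': [-0.256, 0.73, 0.006], 'ft_torque': [-0.051, 0.027, -0.025], 'opening': 1.004}
nut_top 0.87 [ 0.5352 -0.1589  0.0988]
stud_top 0.59 [ 0.538  -0.1557  0.1004]
[(411, np.float64(-40.0), [-3.0, -3.25, -4.5, -2.75]), (410, np.float64(-39.5), [-3.0, -3.25, -4.5, -2.75]), (407, np.float64(-40.5), [-3.0, -3.25, -4.5, -4.75]), (405, np.float64(-39.0), [-3.0, -3.25, -4.5, -2.75])]
```

View pics/r4.png

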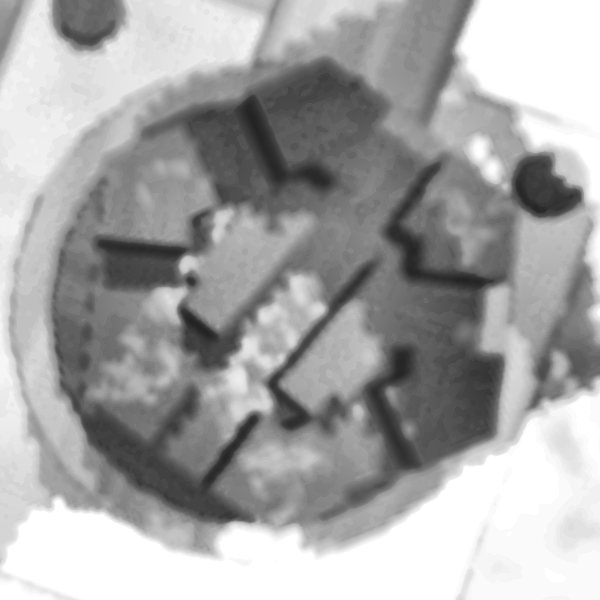

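The stud slot's edges, (275,383)-(375,262) and (222,335)-(315,220), read -39.3°, and they are centred on (0.536,-0.156) to within 0.5 mm. The nut's slot walls read about -36°, which matches the grip angle, so the nut needs about 3.5° more clockwise.

{"fn": "apply_moves", "kwargs": {
  "series": [
    [[0, 0, 0], [-0.025, 0, 0], 1],
    [[0, 0, 0], [-0.051, 0.0, 0], 1],
    [[0, 0, 0], [-0.051, 0.0, 0], 1],
    [[0, 0, 0], [-0.051, 0.02, 0], 1],
    [[0, 0, 0], [-0.051, 0.04, 0], 1],
    [[0, 0, 0], [-0.051, 0.05, 0], 1],
    [[0, 0, 0], [-0.051, 0.05, 0], 0],
    [[0, 0, 0], [-0.051, 0.05, 0], -0.2]
  ],
  "squeeze": 20
}}

```text
time_s: 8.62
tool_pos: [0.5362, -0.1563, 0.0852]
tool_rot: [-90.0, 0.0, -65.8]
contact_force: [-0.2, -0.6, 0.3]
opening: 0.881
```

{"fn": "apply_moves", "kwargs": {
  "series": [
    [[0, 0, 0], [0, 0, 0], -0.2],
    [[0, 0, 0], [0, 0, 0], -0.2],
    [[0, 0, 0], [0, 0, 0], -0.2],
    [[0, 0, 0], [0, 0, 0], -0.2],
    [[0, 1, 0], [0, 0, 0], -0.2],
    [[0, 2.5, 0], [0, 0, 0], -0.2],
    [[0, 3.6, 0], [0, 0, 0], -0.2],
    [[0, 3.6, 0], [0, 0, 0], -0.2]
  ],
  "squeeze": 50
}}

```text
time_s: 9.28
tool_pos: [0.5357, -0.1564, 0.0854]
tool_rot: [-90.1, -0.0, -69.5]
contact_force: [-5.3, -3.8, 8.9]
opening: 0.546
```

```bash
python3 - <<'E'
from h import *
st()
E
```

```text
{'time_s': 9.283, 'joints': [-18.657, 21.578, 118.573, -0.056, 39.887, -39.127], 'tool_pos': [0.536, -0.156, 0.085], 'tool_rot': [-90.052, -0.003, -69.487], 'contact_force': [-5.347, -3.759, 8.921], 'ft_torque': [-0.747, 1.179, -0.108], 'opening': 0.546}
```

{"fn": "apply_moves", "kwargs": {
  "series": [
    [[0, 0, 0], [0, 0, 0], 1],
    [[0, 0, 0], [0, 0, 0], 1],
    [[0, 0, 0], [0, 0, 0], 1],
    [[0, 0, 0], [0, -0.025, 0], 1],
    [[0, 0, 0], [0, -0.05, 0], 1],
    [[0, 0, 0], [0.025, -0.05, 0], 1],
    [[0, 0, 0], [0.05, -0.05, 0], 1],
    [[0, 0, 0], [0.05, -0.05, 0], 1]
  ]
}}

```text
time_s: 9.95
tool_pos: [0.5556, -0.2058, 0.136]
tool_rot: [-89.9, -0.1, -69.5]
contact_force: [0.7, -0.6, 0.3]
opening: 1.0
```

```bash
python3 - <<'E'
from ang import *
st()
d=get_image('wrist'); im=rect(d,[.536,-.156],.1,S=600,half=.036)
g=cv2.cvtColor(im,cv2.COLOR_RGB2GRAY); g=cv2.createCLAHE(4,(4,4)).apply(g)
cv2.imwrite('pics/r5.png',g)
E
```

```text
{'time_s': 9.95, 'joints': [-22.575, 19.395, 114.264, -0.019, 46.157, -43.101], 'tool_pos': [0.556, -0.206, 0.136], 'tool_rot': [-89.874, -0.136, -69.461], 'contact_force': [0.699, -0.645, 0.345], 'ft_torque': [-0.019, 0.064, 0.022], 'opening': 1.0}
```

View pics/r5.png

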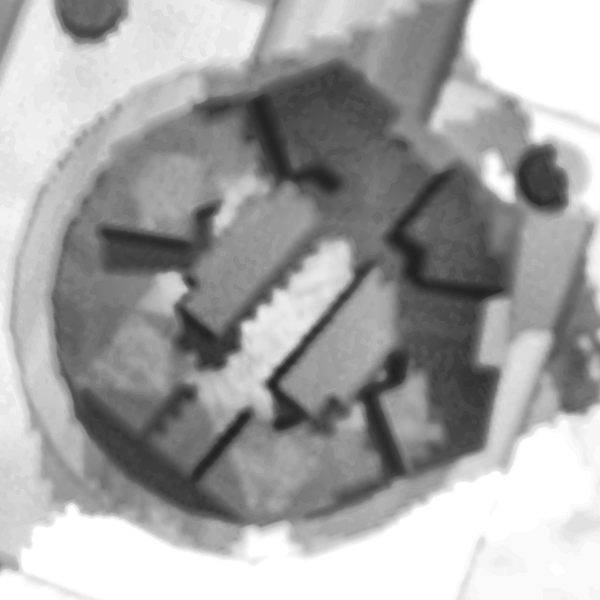

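All the right-hand slot edges (nut lower, stud, nut upper) now fall on one straight line, from (195,478) through (275,383) and (375,265) to (447,175), so nut and stud are aligned at about -39.7°. Next is the key.

```bash
python3 - <<'E'
from h import *
go(.5945,.111,.13,-48)
E
```

```text
shift [-0.2813, 0.0052, 0.148] turn [-0.05, -21.49, 0.06]
```

{"fn": "apply_moves", "kwargs": {
  "series": [
    [[0, -3, 0], [-0.01, -0.03, 0.005], 1],
    [[0, -6, 0], [-0.045, -0.035, 0.024], 1],
    [[0, -9, 0], [-0.08, -0.035, 0.042], 1],
    [[0, -12, 0], [-0.115, -0.035, 0.06], 1],
    [[0, -15, 0], [-0.15, -0.035, 0.08], 1],
    [[0, -18, 0], [-0.185, -0.03, 0.098], 1],
    [[0, -21.5, 0], [-0.22, -0.02, 0.116], 1],
    [[0, -21.5, 0], [-0.25, -0.01, 0.132], 1]
  ]
}}

```text
time_s: 10.67
tool_pos: [0.5886, 0.0805, 0.1447]
tool_rot: [-90.0, 0.0, -47.6]
contact_force: [0.9, 0.4, -0.5]
opening: 1.008
```

```bash
python3 - <<'E'
from h import *
go(.5945,.111,.13,-48)
E
```

```text
shift [-0.0186, 0.0147, 0.0249] turn [-0.02, 0.36, -0.0]
```

{"fn": "apply_moves", "kwargs": {
  "series": [
    [[0, 0, 0], [-0.01, 0.007, 0.012], 1],
    [[0, 0.4, 0], [-0.018, 0.014, 0.024], 1],
    [[0, 0.4, 0], [-0.018, 0.014, 0.024], 1],
    [[0, 0.4, 0], [-0.018, 0.014, 0.024], 1],
    [[0, 0.4, 0], [-0.018, 0.014, 0.024], 1],
    [[0, 0.4, 0], [-0.018, 0.014, 0.024], 1],
    [[0, 0.4, 0], [-0.018, 0.014, 0.024], 1],
    [[0, 0.4, 0], [-0.018, 0.014, 0.024], 1]
  ]
}}

```text
time_s: 11.33
tool_pos: [0.595, 0.1064, 0.1312]
tool_rot: [-90.0, -0.0, -48.3]
contact_force: [0.1, 0.3, 0.6]
opening: 1.0
```

```bash
python3 - <<'E'
from ang import *
st()
d=get_image('wrist'); ims=[cv2.createCLAHE(3,(4,4)).apply(cv2.cvtColor(rect(d,[.561,.148],h,S=400,half=.05),cv2.COLOR_RGB2GRAY)) for h in(.056,.024)]
cv2.imwrite('pics/k1.png',np.hstack(ims))
for t in ('key','holder'):
    for o in spotter.place_of(t,'wrist')[:1]: w=world(d,o['location']);print(t,round(o['conf'],2),w.round(4))
E
```

```text
{'time_s': 11.333, 'joints': [7.925, 20.812, 112.86, 0.0, 46.307, -33.727], 'tool_pos': [0.595, 0.106, 0.131], 'tool_rot': [-89.983, -0.011, -48.348], 'contact_force': [0.086, 0.299, 0.587], 'ft_torque': [-0.061, -0.014, 0.009], 'opening': 1.0}
key 0.84 [0.5582 0.1471 0.0143]
holder 0.96 [ 0.5578  0.1497 -0.0026]
```

View pics/k1.png

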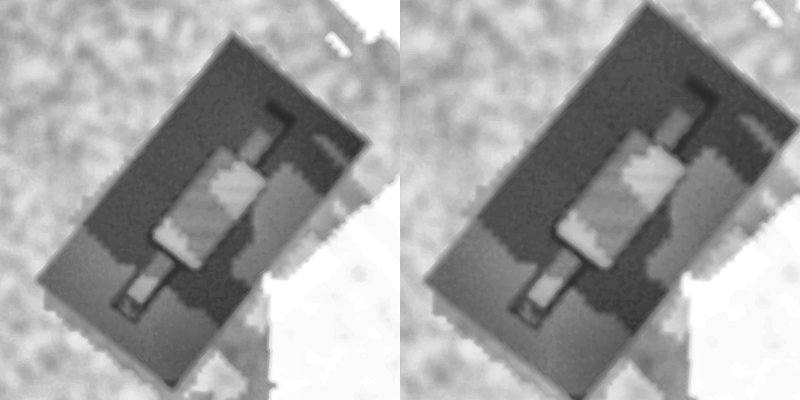

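The grip block's top corners in the left panel, (222,147), (267,182), (197,270) and (153,235), put the key at (0.559,0.146) with yaw -38.3°. The holder's edge agrees at -38.7°. I grip across the block.

{"fn": "apply_moves", "kwargs": {
  "series": [
    [[0, -5, 0], [-0.027, 0, 0], 1],
    [[0, -10, 0], [-0.0535, 0.0, -0.0005], 1],
    [[0, -10, 0], [-0.0535, 0.01, -0.0005], 1],
    [[0, -10, 0], [-0.0535, 0.035, -0.0005], 1],
    [[0, -10, 0], [-0.0535, 0.06, -0.0005], 1],
    [[0, -10, 0], [-0.0535, 0.08, -0.0005], 1],
    [[0, -10, 0], [-0.0535, 0.088, -0.0005], 1],
    [[0, -10, 0], [-0.0535, 0.088, -0.0005], 1]
  ]
}}

```text
time_s: 12.15
tool_pos: [0.5581, 0.1461, 0.0412]
tool_rot: [-90.1, 0.1, -38.3]
contact_force: [-1.3, -0.7, -0.5]
opening: 1.0
```

{"fn": "apply_moves", "kwargs": {
  "series": [
    [[0, 0, 0], [0, 0, 0], -0.5],
    [[0, 0, 0], [0, 0, 0], -1],
    [[0, 0, 0], [0, 0, 0], -1],
    [[0, 0, 0], [0, 0, 0], -1],
    [[0, 0, 0], [0, 0, 0], -1],
    [[0, 0, 0], [0, 0, 0], -1],
    [[0, 0, 0], [0, 0, 0], -1],
    [[0, 0, 0], [0, 0, 0], -1]
  ],
  "squeeze": 15
}}

```text
time_s: 12.82
tool_pos: [0.559, 0.1466, 0.043]
tool_rot: [-90.0, -0.0, -38.3]
contact_force: [-0.9, -0.1, -0.2]
opening: 0.442
```

```bash
python3 - <<'E'
from ang import *
s=st(); print(91*s['opening'])
E
```

```text
{'time_s': 12.817, 'joints': [12.384, 27.196, 116.33, -0.001, 36.47, -39.318], 'tool_pos': [0.559, 0.147, 0.043], 'tool_rot': [-89.997, -0.003, -38.298], 'contact_force': [-0.869, -0.099, -0.238], 'ft_torque': [-0.037, -0.001, 0.037], 'opening': 0.442}
40.21750825270099
```

Still closing.

{"fn": "apply_moves", "kwargs": {
  "series": [
    [[0, 0, 0], [0, 0, 0], -1],
    [[0, 0, 0], [0, 0, 0], -1],
    [[0, 0, 0], [0, 0, 0], -1],
    [[0, 0, 0], [0, 0, 0], -1],
    [[0, 0, 0], [0, 0, 0], -1],
    [[0, 0, 0], [0, 0, 0], -1],
    [[0, 0, 0], [0, 0, 0], -1],
    [[0, 0, 0], [0, 0, 0], -1]
  ],
  "squeeze": 25
}}

```text
time_s: 13.48
tool_pos: [0.559, 0.1466, 0.0429]
tool_rot: [-90.0, 0.0, -38.3]
contact_force: [-0.3, -0.3, -0.4]
opening: 0.174
```

```bash
python3 - <<'E'
from ang import *
s=st(); print(91*s['opening'])
E
```

```text
{'time_s': 13.483, 'joints': [12.382, 27.209, 116.331, -0.001, 36.468, -39.318], 'tool_pos': [0.559, 0.147, 0.043], 'tool_rot': [-90.006, 0.004, -38.299], 'contact_force': [-0.255, -0.343, -0.391], 'ft_torque': [-0.031, -0.012, 0.038], 'opening': 0.174}
15.807194313959947
```

The key is gripped: opening 15.8 mm, block 16 mm. I lift it and carry it across.

{"fn": "apply_moves", "kwargs": {
  "series": [
    [[0, 0, 0], [0, 0, 0], -1],
    [[0, 0, 0], [0, -0.01, 0], -1],
    [[0, 0, 0], [0, -0.025, 0], -1],
    [[0, 0, 0], [0, -0.045, 0], -1],
    [[0, 0, 0], [0, -0.07, 0], -1],
    [[0, 0, 0], [0, -0.095, 0], -1],
    [[0, 0, 0], [0, -0.12, 0], -1],
    [[0, 0, 0], [0, -0.125, 0], -1]
  ],
  "squeeze": 40
}}

```text
time_s: 14.15
tool_pos: [0.5608, 0.147, 0.1725]
tool_rot: [-89.8, -0.2, -38.3]
contact_force: [1.0, 0.6, -1.3]
opening: 0.171
```

{"fn": "apply_moves", "kwargs": {
  "series": [
    [[0, 0, 0], [0.01, 0, -0.015], -1],
    [[0, 0.5, 0], [0.03, 0, -0.043], -1],
    [[0, 1, 0], [0.052, 0, -0.077], -1],
    [[0, 1.3, 0], [0.074, 0, -0.11], -1],
    [[0, 1.3, 0], [0.096, 0, -0.143], -1],
    [[0, 1.3, 0], [0.118, 0, -0.176], -1],
    [[0, 1.3, 0], [0.138, 0, -0.206], -1],
    [[0, 1.3, 0], [0.152, 0, -0.227], -1]
  ]
}}

```text
time_s: 14.82
tool_pos: [0.5368, -0.1284, 0.1679]
tool_rot: [-90.0, 0.0, -39.7]
contact_force: [1.0, 1.0, -1.9]
opening: 0.171
```

```bash
python3 - <<'E'
from ang import *
s=st(); print(91*s['opening']); go(.536,-.156,.14,-39.6)
E
```

```text
{'time_s': 14.817, 'joints': [-15.867, 13.324, 118.214, -0.014, 48.467, -66.192], 'tool_pos': [0.537, -0.128, 0.168], 'tool_rot': [-90.012, 0.0, -39.665], 'contact_force': [1.045, 1.036, -1.929], 'ft_torque': [-0.004, -0.008, -0.03], 'opening': 0.171}
15.538274044142463
shift [0.017, 0.0279, -0.0218] turn [0.01, -0.07, -0.0]
```

{"fn": "apply_moves", "kwargs": {
  "series": [
    [[0, 0, 0], [0.009, 0, -0.012], -1],
    [[0, 0, 0], [0.017, 0, -0.023], -1],
    [[0, 0, 0], [0.017, 0, -0.023], -1],
    [[0, 0, 0], [0.017, 0, -0.023], -1],
    [[0, 0, 0], [0.017, 0.01, -0.023], -1],
    [[0, 0, 0], [0.017, 0.022, -0.023], -1],
    [[0, 0, 0], [0.017, 0.022, -0.023], -1],
    [[0, 0, 0], [0.017, 0.022, -0.023], -1]
  ]
}}

```text
time_s: 15.48
tool_pos: [0.5354, -0.1534, 0.1446]
tool_rot: [-90.0, 0.1, -39.5]
contact_force: [0.1, 0.2, -0.6]
opening: 0.175
```

```bash
python3 - <<'E'
from ang import *
s=st(); go(.536,-.156,.119,-39.6)
d=cam('wrist','n1.png',crop=(180,110,340,230),scale=4)
for t in ('nut_top','stud_top','key'):
    for o in spotter.place_of(t,'wrist')[:1]: w=world(d,o['location']);print(t,round(o['conf'],2),w.round(4))
E
```

```text
{'time_s': 15.483, 'joints': [-18.391, 15.864, 118.03, 0.001, 46.242, -68.845], 'tool_pos': [0.535, -0.153, 0.145], 'tool_rot': [-90.048, 0.127, -39.547], 'contact_force': [0.123, 0.159, -0.629], 'ft_torque': [-0.014, -0.044, 0.033], 'opening': 0.175}
shift [0.0022, 0.0256, -0.0016] turn [0.05, 0.05, -0.13]
stud_top 0.69 [ 0.5378 -0.1556  0.0998]
key 0.58 [ 0.5344 -0.149   0.1157]
```

View pics/n1.png

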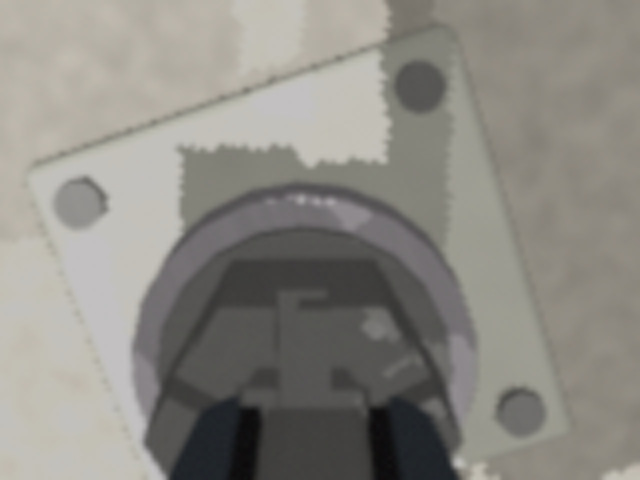

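{"fn": "apply_moves", "kwargs": {
  "series": [
    [[0, 0, 0], [0.001, 0, -0.001], -1],
    [[0, 0, 0], [0.002, 0, -0.0015], -1],
    [[0, 0, 0], [0.002, 0, -0.0015], -1],
    [[0, 0, 0], [0.002, 0, -0.0015], -1],
    [[0, 0, 0], [0.002, 0, -0.0015], -1],
    [[0, 0, 0], [0.002, 0, -0.0015], -1],
    [[0, 0, 0], [0.002, 0, -0.0015], -1],
    [[0, 0, 0], [0.002, 0, -0.0015], -1]
  ]
}}

```text
time_s: 16.35
tool_pos: [0.5366, -0.1567, 0.1459]
tool_rot: [-90.0, 0.0, -39.6]
contact_force: [-0.8, -0.7, -2.0]
opening: 0.174
```

```bash
python3 - <<'E'
from ang import *
s=st(); go(.536,-.156,.119,-39.6)
d=cam('wrist')
s=manip.sense(); T=rot(s['tool_rot'])
# image columns of blade end / slot centre line: project points
t=np.radians(-39.6);u=np.array([np.cos(t),np.sin(t)])
C=np.array([.536,-.156]); P=np.array(s['tool_pos'][:2])
print('slot rear px',pix(d,[*(C-u*.026),.1]),'blade rear px',pix(d,[*(P-u*.030),s['tool_pos'][2]-.019]))
f=cv2.cvtColor(d['frame'],cv2.COLOR_RGB2GRAY)
for r in (180,184,188,192,196,200): print(r,f[r,242:272].tolist())
E
```

```text
{'time_s': 16.35, 'joints': [-18.671, 15.87, 117.838, -0.001, 46.293, -69.07], 'tool_pos': [0.537, -0.157, 0.146], 'tool_rot': [-90.001, 0.001, -39.601], 'contact_force': [-0.775, -0.684, -1.975], 'ft_torque': [-0.017, 0.004, -0.065], 'opening': 0.174}
shift [-0.0009, 0.0269, 0.0002] turn [0.0, -0.0, -0.0]
slot rear px [np.float64(257.09069962757115), np.float64(179.69531111026305)] blade rear px [np.float64(256.61586671789905), np.float64(186.06236246010897)]
180 [62, 64, 63, 63, 64, 63, 63, 63, 63, 72, 83, 84, 85, 84, 84, 85, 86, 85, 85, 85, 85, 80, 70, 64, 63, 63, 63, 64, 64, 63]
184 [85, 86, 86, 86, 86, 85, 86, 85, 82, 78, 80, 83, 80, 75, 75, 75, 75, 76, 75, 75, 79, 79, 80, 85, 85, 85, 89, 94, 101, 107]
188 [85, 86, 85, 85, 85, 86, 84, 84, 81, 78, 80, 84, 83, 85, 84, 84, 84, 84, 85, 85, 84, 79, 76, 84, 86, 86, 90, 99, 107, 109]
192 [85, 85, 86, 85, 85, 83, 84, 84, 82, 78, 80, 85, 85, 86, 86, 85, 85, 86, 85, 85, 84, 83, 80, 84, 85, 85, 85, 87, 96, 110]
196 [85, 85, 83, 82, 80, 80, 80, 80, 78, 79, 84, 85, 85, 86, 85, 86, 86, 86, 85, 85, 85, 83, 81, 82, 82, 82, 82, 82, 83, 83]
200 [82, 80, 73, 64, 64, 63, 63, 63, 63, 67, 76, 84, 85, 86, 86, 85, 86, 85, 86, 85, 85, 79, 68, 63, 63, 63, 63, 62, 66, 75]
```

The slot (columns 251.5-264) and the blade (about 254.5-262) are concentric to within about 1 px, so I descend gently.

{"fn": "apply_moves", "kwargs": {
  "series": [
    [[0, 0, 0], [-0.0008, 0.006, 0], -1],
    [[0, 0, 0], [-0.0008, 0.012, 0], -1],
    [[0, 0, 0], [-0.0008, 0.015, 0], -1],
    [[0, 0, 0], [-0.0008, 0.017, 0], -1],
    [[0, 0, 0], [-0.0008, 0.019, 0], -1],
    [[0, 0, 0], [-0.0008, 0.021, 0], -1],
    [[0, 0, 0], [-0.0008, 0.022, 0], -1],
    [[0, 0, 0], [-0.0008, 0.022, 0], -1]
  ],
  "squeeze": 25
}}

```text
time_s: 17.07
tool_pos: [0.5359, -0.1562, 0.1237]
tool_rot: [-90.0, 0.0, -39.6]
contact_force: [0.2, 0.4, -2.0]
opening: 0.17
```

```bash
python3 - <<'E'
from ang import *
s=st(); go(.536,-.156,.119,-39.6)
E
```

```text
{'time_s': 17.067, 'joints': [-18.643, 17.861, 118.242, -0.0, 43.913, -69.044], 'tool_pos': [0.536, -0.156, 0.124], 'tool_rot': [-90.006, 0.014, -39.599], 'contact_force': [0.185, 0.391, -2.047], 'ft_torque': [-0.013, -0.019, 0.016], 'opening': 0.17}
shift [-0.0001, 0.0047, 0.0002] turn [0.01, 0.0, -0.01]
```

Blade bottom is about 5 mm into the slot with no contact force, so I continue to home.

{"fn": "apply_moves", "kwargs": {
  "series": [
    [[0, 0, 0], [0, 0.001, 0], -1],
    [[0, 0, 0], [0, 0.002, 0], -1],
    [[0, 0, 0], [0, 0.003, 0], -1],
    [[0, 0, 0], [0, 0.004, 0], -1],
    [[0, 0, 0], [0, 0.0045, 0], -1],
    [[0, 0, 0], [0, 0.005, 0], -1],
    [[0, 0, 0], [0, 0.005, 0], -1],
    [[0, 0, 0], [0, 0.005, 0], -1]
  ]
}}

```text
time_s: 17.73
tool_pos: [0.536, -0.1563, 0.119]
tool_rot: [-90.0, -0.0, -39.6]
contact_force: [0.8, 0.7, -1.6]
opening: 0.175
```

```bash
python3 - <<'E'
from ang import *
s=st(); go(.536,-.156,.119,-39.6)
E
```

```text
{'time_s': 17.733, 'joints': [-18.644, 18.314, 118.295, 0.002, 43.387, -69.043], 'tool_pos': [0.536, -0.156, 0.119], 'tool_rot': [-89.998, -0.003, -39.602], 'contact_force': [0.813, 0.747, -1.598], 'ft_torque': [-0.046, -0.005, -0.046], 'opening': 0.175}
shift [-0.0002, -0.0, 0.0002] turn [-0.0, -0.0, 0.0]
```

{"fn": "apply_moves", "kwargs": {
  "series": [
    [[0, 0, 0], [0, 0.0003, 0], -1],
    [[0, 0, 0], [0, 0.0005, 0], -1],
    [[0, 0, 0], [0, 0.0008, 0], -1],
    [[0, 0, 0], [0, 0.001, 0], -1],
    [[0, 0, 0], [0, 0.001, 0], -1],
    [[0, 0, 0], [0, 0.001, 0], -1],
    [[0, 0, 0], [0, 0.001, 0], -1],
    [[0, 0, 0], [0, 0.001, 0], -1]
  ]
}}

```text
time_s: 18.4
tool_pos: [0.5362, -0.1563, 0.1187]
tool_rot: [-90.0, -0.0, -39.6]
contact_force: [-5.1, 2.1, 14.4]
opening: 0.173
```

The force rose to 14 N upward at 118.7 mm, so the shoulders are seated. I let go and rise.

{"fn": "apply_moves", "kwargs": {
  "series": [
    [[0, 0, 0], [0, -0.0007, 0], -1],
    [[0, 0, 0], [0, -0.0007, 0], -0.4],
    [[0, 0, 0], [0, -0.0007, 0], 0],
    [[0, 0, 0], [0, -0.0007, 0], 0.2],
    [[0, 0, 0], [0, -0.0007, 0], 0.3],
    [[0, 0, 0], [0, -0.0007, 0], 0.3],
    [[0, 0, 0], [0, -0.0007, 0], 0.3],
    [[0, 0, 0], [0, -0.0007, 0], 0.3]
  ]
}}

```text
time_s: 19.07
tool_pos: [0.536, -0.1562, 0.1186]
tool_rot: [-90.0, 0.0, -39.6]
contact_force: [0.0, -0.5, -0.1]
opening: 0.639
```

{"fn": "apply_moves", "kwargs": {
  "series": [
    [[0, 0, 0], [0, -0.01, 0], 0.3],
    [[0, 0, 0], [0, -0.03, 0], 0.3],
    [[0, 0, 0], [0, -0.055, 0], 0.3],
    [[0, 0, 0], [0, -0.08, 0], 0.3],
    [[0, 0, 0], [0.02, -0.1, 0], 0.3],
    [[0, 0, 0], [0.04, -0.1, 0], 1],
    [[0, 0, 0], [0.04, -0.1, 0], 1],
    [[0, 0, 0], [0.04, -0.1, 0], 1]
  ]
}}

```text
time_s: 19.73
tool_pos: [0.5672, -0.1821, 0.2194]
tool_rot: [-90.0, -0.0, -39.6]
contact_force: [-0.6, 0.3, -0.7]
opening: 0.836
```

```bash
python3 - <<'E'
from ang import *
st()
d=get_image('wrist')
def r(h): return cv2.createCLAHE(3,(4,4)).apply(cv2.cvtColor(rect(d,[.536,-.156],h,S=400,half=.04),cv2.COLOR_RGB2GRAY))
s2=get_image('scene'); u,v=[int(a) for a in pix(s2,[.536,-.156,.1])]
sc=cv2.resize(cv2.cvtColor(s2['frame'],cv2.COLOR_RGB2GRAY)[max(v-35,0):v+35,u-35:u+35],(400,400),interpolation=cv2.INTER_CUBIC)
cv2.imwrite('pics/f1.png',np.hstack([r(.132),sc]))
for n,dd in(('wrist',d),('scene',s2)):
  for t in ('key','stud_top','spare_nut','ampoules'):
    for o in spotter.place_of(t,n)[:1]: print(n,t,round(o['conf'],2),world(dd,o['location']).round(4))
E
```

```text
{'time_s': 19.733, 'joints': [-20.042, 13.043, 111.986, 0.001, 54.927, -70.416], 'tool_pos': [0.567, -0.182, 0.219], 'tool_rot': [-89.985, -0.04, -39.627], 'contact_force': [-0.582, 0.302, -0.709], 'ft_torque': [-0.034, 0.013, 0.036], 'opening': 0.836}
wrist key 0.96 [ 0.5353 -0.153   0.0903]
wrist stud_top 0.43 [ 0.5389 -0.1561  0.0994]
wrist ampoules 0.69 [ 0.6079  0.0168 -0.0024]
scene key 0.39 [ 0.5405 -0.1556  0.0866]
scene spare_nut 0.5 [0.4668 0.0052 0.0016]
scene ampoules 0.76 [ 0.6082  0.0205 -0.004 ]
```

View pics/f1.png

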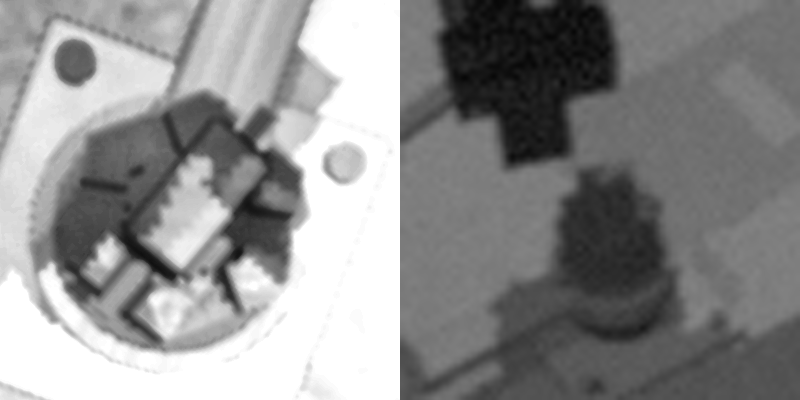

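The grip block's top, corners about (215,120), (272,157), (180,270) and (128,232), is centred at (199,195), within about 1 mm of the stud axis. The blade lies in the slot, and the network puts the key's origin at 90.3 mm, so I hand in.

```bash
python3 -c "
from h import *
print(manip.job_done())"
```

```text
the job is handed in; nothing more can be done
None
```

The nut is tightened and locked, with the key seated through nut and stud. I handed the job in at about 20 s of the 59 s.

**Nut:** I turned it about 50° clockwise in two grips, past the snug position to the first slot that lined up with the stud. The nut and stud slot edges then fell on one straight line at about -39.7°. I never made out the ticks themselves in the pictures. I worked out where the nut's tick was from the given starting range, and the result fits the stated limits.

**Key:** I took it from the holder and lowered it in without any side contact. It came to rest on its shoulders with 14 N upward force, and then I let go.

**Last checks:**
- **Height:** the wrist camera's network put the key's origin at 90.3 mm, against 90 mm when fully home. The scene camera said 86.6 mm, but with low confidence (0.39).
- **Centring:** the picture showed the key within about 1 mm of the stud axis. The networks were up to about 5 mm off that, which is close to their normal error.
- **Surroundings:** the spare nut and ampoules had not moved, within measurement error. I did not re-measure the other things on the counter. The gripper was clear of everything.

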